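# Tighten a drain pump's retaining ring with a two-pin spanner

## Robot

A 6-joint arm with a two-finger parallel gripper is mounted at the origin on a cart in front of the work surface, level with it; the furniture and walls round the work are solid. World frame = base frame: x ahead of the robot, y to its left, z up, the work surface at z = 0. Lengths are in mm, angles in degrees, forces in N, time in s.
With the tool pointing down it reaches from about 300 to 875 mm from the base axis. Payload 6.4 kg.
Tool frame: the origin (TCP) lies on the centre line of the jaws, within the pads' length; the fingertips stand 11 mm ahead of it and the grasp point (between the pads) lies 8 mm behind it (env.tcp_to_tips is the distance from the TCP to the fingertips, in mm); z points along the fingers, y is the line along which they close (so a half turn about z gives the same grasp; the last joint's range is limited). The gripper opens to 88 mm and grips with 3 to 60 N. Pads are 18 mm wide; open, the fingers measure 123 mm over their backs; the gripper's body (75 mm by 187 mm) begins 45 mm behind the grasp point.
Start: joints at [-81.549, 10.359, 92.074, -0, 77.567, -11.82], TCP at [199.234, -539.395, 249.714] pointing down, gripper open.
Joint ranges: [-171.53, 171.53], [-51.25, 118.39], [17.06, 147.69], [-65.23, 245.23], [0, 150.52], [-178.68, 178.68]. Speed limits (degrees/s): [147.25, 147.25, 172.46, 180, 180, 180].

## Interface

Orientations are given as a 3x3 rotation matrix whose columns are the frame's x, y, z axes.
In Python, from bench import env gives the robot as it stands.
- The arm moves only by the tool play_rows, never from a script. Its argument "deltas" is a list of rows, each an object with "travel": the shift along the world's x, y, z in m, a list of three; "delta_rot": the turn, a rotation vector about the world's x, y, z in rad, a list of three; "claw": the opening, from -1 (shut) to 1 (fully open). In form: [{"travel": [x, y, z], "delta_rot": [ax, ay, az], "claw": claw}, ...]. A call has 1 to 10 rows; each row shifts and turns the commanded pose from where the row before left it; what a row does not reach is not made up. A row lasts 1/12 s, in which the tool goes at most 41.7 mm and 7.16 degrees, less where a joint would pass 70% of its speed; a pose out of reach is approached as far as the arm can. A call is refused whole if a number of a shift passes 0.0417 or a number of a turn 0.125, either way. A call with a gripper value outside its range is refused whole. The fingers move at their own pace and stop on an object; "squeeze" is the grip in N (left out, the last holds). Time passes only in rows, so rows that do not move let the fingers close. It gives the time, the measured TCP pose, the force, the opening and the grip force at its end, in the units of the state.
- env.get_state(): the state, without advancing time (a new reading comes with each control period).
- env.read_camera(name): name is "scene" or "top"; returns a dict with "img" (384x512x3 uint8, red, green, blue), "range_z" (384x512 float32, mm along the optical axis (not along the pixel's ray), 0 where there is no reading), "mtx" (3x3 intrinsics, pixels), "k1" (the pictures are not rectified: a ray, as slopes to the right and down, at radius r is drawn at 1 + k1 r^2 times it, then the intrinsics apply), "cam_to_world" (4x4, takes a point from camera to world coordinates). Camera axes: x right, y down, z forward; pixel columns grow to the right and rows downward; lengths in mm; the calibration is good to about 2 mm. A picture is of the moment at which its call begins.
- env.hand_in(): hands the job in; it is judged then, once.
The state is a dict: "t": time; "qpos": joint angles; "joint_vel": joint speeds; "effort": joint torques, N m; "ee_pos": TCP position; "orientation": TCP orientation; "wrist_force": force on the tool from outside, world axes, zero at the start; "torque": the same for the moment, N m; "opening": finger opening in mm; "gripper_force": force on a finger pad.
Only numpy, scipy, OpenCV 4.12 (cv2) and the standard library are available. Lean on these libraries where they do the work, as an engineer would, in place of code of your own. Each camera call takes 0.05 s, during which the arm holds its last target. There are 200 camera calls.

## Task

Tighten the retaining ring of the drain pump with the two-pin spanner: seat both pins in opposite holes of the steel ring, turn clockwise (from above) until the orange tab comes up against the red stop, gently and without forcing it, then lift the spanner off and put it back on its rest the way it lay. Turn the ring only with both pins seated and leave the other things alone.

Things in the scene. Friction and masses are not known exactly. Their poses are not given: they have to be found in the camera images.
- pump: Washing-machine drain pump on a grey plate 140x130x12 mm, fixed. White body to z = 51 mm; on it, coaxial: a black collar (radius 47, z 52 to 60 mm), the steel retaining ring (radius 20 to 46, z 60 to 70 mm) round a clear cap (top z = 67 mm). Origin: on the vertical axis of the ring, at the worktop; z up.
- ring_face (a point): Centre of the steel ring's top face, on its axis. The ring has 6 round through holes, 9 mm diameter, 10 mm deep, every 60 deg on a circle of 32 mm radius. Their angle is NOT measured and lies anywhere: see it in the images, or feel for it, pressing the pins on the face with 2 to 6 N and turning (up to 60 deg) until they drop in.
- drive (a point): On the axis, under the ring. The ring is loose on the collar: it turns alone (friction 0.10 N m) through 0 to 0.6 rad of slack, then drives the collar clockwise (0.35 N m moving, 0 to 0.25 left between steps): 0.35 to 1.1 rad in all. At the stop the moment rises by 0.1 to 0.2 N m per 0.01 rad: turn in steps of 0.02 to 0.04 rad, stop at 0.35 to 0.6 N m.
- stop (a point): Top of the red stop block on the pump's rim, 54 mm from the axis, that the orange tab meets. The pump must not be forced: at no moment more than 40 N between spanner and pump (sum over all contacts, the pair of forces of the turning moment, 64 mm apart, included), nor more than 5 N by the robot itself.
- collar (a joint): Angle of the black collar with its orange tab, rad, growing clockwise seen from above: 0 to 0.15 at the start, 0.5 at home with the tab against the red stop. It does not show where the holes are.
- spanner: Two-pin spanner, loose, about 0.16 kg: steel bar 84x16x8 mm along x (z 9 to 17 mm), two pins down, and an upright orange blade 36 mm (x) by 14 mm (y), z 17 to 67 mm, to grip across y. Origin midway between the pin tips, z up: 7 mm above the worktop on the rest, 61 mm when fully seated in the ring (bar on the face). A half turn is the same.
- pin_a (a point): Tip of the pin at the spanner's x = +32 mm; pins are 6 mm in diameter, 9 mm long below the bar, tips slightly tapered (5 mm across).
- pin_b (a point): Tip of the pin at the spanner's x = -32 mm.
- rest: Rest of the spanner, fixed: rubber foot 100x50x4 mm, black saddle 50 (x) by 32 mm (y), seat 16 mm above the worktop, between lips (inner faces y = +-11.5 mm, tops at 21 mm). Origin: centre of the underside, z up. The bar lies on the seat along x, pins hanging beyond the saddle's ends; play 4 mm in x, 3.5 mm in y to each side.
- stain_lifter: White squeeze bottle with a blue cap, 40x58x150 mm, bystander. Origin: centre of its underside.
- tape_measure: Yellow tape measure, 33x71x64 mm, bystander. Origin: centre of its underside.
- thread_spool: Spool of red thread, 25 mm diameter, 50 mm tall, bystander. Origin: centre of its underside.
There are look-alikes about, which are no part of the job. Of the things shaped like the rest, the rubber one is meant.

How it is judged (in metres and radians):
On the way, in this order (a step that is already met when the one before it is completed fails the run):
1. both pins at least 5 mm deep in the ring's holes, the collar not yet driven (z of each of pin_a, pin_b in the frame of pump below 0.065 m and horizontal distance between spanner and pump below 0.006 m and value of joint collar below 0.3 rad), for 0.2 s.
2. the collar turned home with both pins still in the holes (z of each of pin_a, pin_b in the frame of pump below 0.066 m and horizontal distance between spanner and pump below 0.006 m and value of joint collar above 0.46 rad), for 0.2 s.
At the end, for the whole second after the job is handed in: The collar reads above 0.46 rad (home 0.5), and the spanner lies released and still in its rest: within 10 mm of its centre, down on the seat (origin less than 10 mm above the worktop), upright within 0.12 rad, along the rest within 0.3 rad (value of joint collar above 0.46 rad and horizontal distance between spanner and rest below 0.01 m and z of spanner in the frame of rest below 0.01 m and angle between spanner's own z axis and vertical below 0.12 rad and angle between the x axis of spanner and the x axis of rest, either way round below 0.3 rad and linear speed of spanner below 0.02 m/s); the robot touches nothing.
It fails at once if the collar is turned while the two pins are not both in the holes (velocity of joint collar above 0.2 rad/s and not (z of each of pin_a, pin_b in the frame of pump below 0.067 m and horizontal distance between spanner and pump below 0.006 m)).
It fails at once if the spanner is forced: more than 40 N between it and the pump (contact force between spanner and pump above 40 N).
It fails at once if the robot itself bears on the pump with more than 5 N (contact force between any of the fingers, the arm and pump above 5 N).
It fails at once if the stain bottle, the tape measure or the thread spool is pushed more than 20 mm (distance of any of stain_lifter, tape_measure, thread_spool from where it was at the start of the episode above 0.02 m).
It also fails if it takes over 72 s, if anything falls off the work surface, if the arm or the gripper's body presses on something with over 40 N, if the wrist force passes 120 N, or if a joint passes its speed limit or range.

## Working session

There is one attempt and no reset: what is moved stays moved. The work goes in short steps, Python scripts to look and compute and a tool call to move; the robot and the scene stay as the last step left them, time stands still between calls to the robot, and variables do not carry over. Pictures are saved under pics/ and viewed, at most 10 in all, crops included, and the job is handed in when it is done.

Besides the shell and the picture viewer there is one more tool, called after "Emit:" in YAML: its name, and indented under it one key for each argument. play_rows: Moves the arm, as the interface text tells. Its arguments: {"type":"object","properties":{"deltas":{"type":"array"},"squeeze":{"type":"number"}},"required":["deltas"]}

```bash
ls; mkdir -p pics
cat > h.py <<'E'
import numpy as np, cv2
from bench import env
def cam(n):
    return env.read_camera(n)
def save(c,fn,box=None,scale=1):
    im=c["img"][:,:,::-1]
    if box: im=im[box[1]:box[3],box[0]:box[2]]
    cv2.imwrite(fn,cv2.resize(im,None,fx=scale,fy=scale,interpolation=cv2.INTER_CUBIC))
def slopes(c,uv):
    uv=np.atleast_2d(np.asarray(uv,float)); K=np.array(c["mtx"])
    d=np.c_[(uv[:,0]-K[0,2])/K[0,0],(uv[:,1]-K[1,2])/K[1,1]]
    s=d.copy()
    for _ in range(20): s=d/(1+c["k1"]*(s**2).sum(1,keepdims=True))
    return s
def on_plane(c,uv,z):
    s=slopes(c,uv);T=np.array(c["cam_to_world"])
    r=np.c_[s,np.ones(len(s))]@T[:3,:3].T; o=T[:3,3]
    return o+r*((z-o[2])/r[:,2])[:,None]
def cloud(c):
    h,w=c["range_z"].shape; v,u=np.mgrid[:h,:w]
    s=slopes(c,np.c_[u.ravel(),v.ravel()]); z=c["range_z"].ravel()
    T=np.array(c["cam_to_world"])
    return ((np.c_[s,np.ones(len(s))]*z[:,None])@T[:3,:3].T+T[:3,3]).reshape(h,w,3)
def project(c,P):
    T=np.linalg.inv(np.array(c["cam_to_world"]));P=np.atleast_2d(P)@T[:3,:3].T+T[:3,3]
    s=P[:,:2]/P[:,2:];s=s*(1+c["k1"]*(s**2).sum(1,keepdims=True));K=np.array(c["mtx"])
    return np.c_[s[:,0]*K[0,0]+K[0,2],s[:,1]*K[1,1]+K[1,2]]
E
python3 - <<'E'
from h import *
for n in("scene","top"):
    c=cam(n); save(c,f"pics/{n}0.png",scale=1.5); print(n,c["mtx"],c["k1"],c["cam_to_world"])
s=env.get_state();print(s)
E
```

```text
pics
scene [[486.90119108   0.         254.00523728]
 [  0.         486.90119108 195.89441068]
 [  0.           0.           1.        ]] 0.044092670886781295 [[-5.72212898e-01 -3.81037118e-01  7.26211480e-01 -2.83025991e+02]
 [-8.19795854e-01  2.41445030e-01 -5.19267807e-01  6.86021025e+02]
 [ 2.25201560e-02 -8.92476897e-01 -4.50530610e-01  6.38336727e+02]
 [ 0.00000000e+00  0.00000000e+00  0.00000000e+00  1.00000000e+00]]
top [[381.5136989    0.         255.3233398 ]
 [  0.         381.5136989  194.46011116]
 [  0.           0.           1.        ]] 0.01894814650527542 [[-1.88294397e-02 -9.97336010e-01  7.04722357e-02  5.38369213e+02]
 [-9.99633046e-01  1.74062038e-02 -2.07556388e-02  8.25848447e+01]
 [ 1.94736919e-02 -7.08371928e-02 -9.97297783e-01  1.10923908e+03]
 [ 0.00000000e+00  0.00000000e+00  0.00000000e+00  1.00000000e+00]]
{'t': 0.1, 'qpos': array([-8.15484196e+01,  1.03974723e+01,  9.21232949e+01,  1.14775258e-03,
        7.75669680e+01, -1.18223146e+01]), 'joint_vel': array([ 0.07907453, -0.05433388, -0.11623557, -0.07080799, -0.03028484,
       -0.02525528]), 'effort': array([ 7.12173710e-05, -4.34827566e+01, -3.42696905e+01,  7.03069847e-02,
        3.41119815e-02, -4.06226877e-05]), 'ee_pos': array([ 199.17749357, -538.93116791,  248.92402651]), 'orientation': array([[ 9.38048441e-01,  3.46504083e-01, -2.05706245e-04],
       [ 3.46503984e-01, -9.38047273e-01,  1.51751539e-03],
       [ 3.32863096e-04, -1.49478098e-03, -9.99998827e-01]]), 'wrist_force': array([ 0.28458244, -0.0579714 , -0.68422487]), 'torque': array([ 0.04580178, -0.00398195, -0.0142668 ]), 'gripper_force': 0.0, 'opening': 88.22894105994634}
```

View pics/scene0.png

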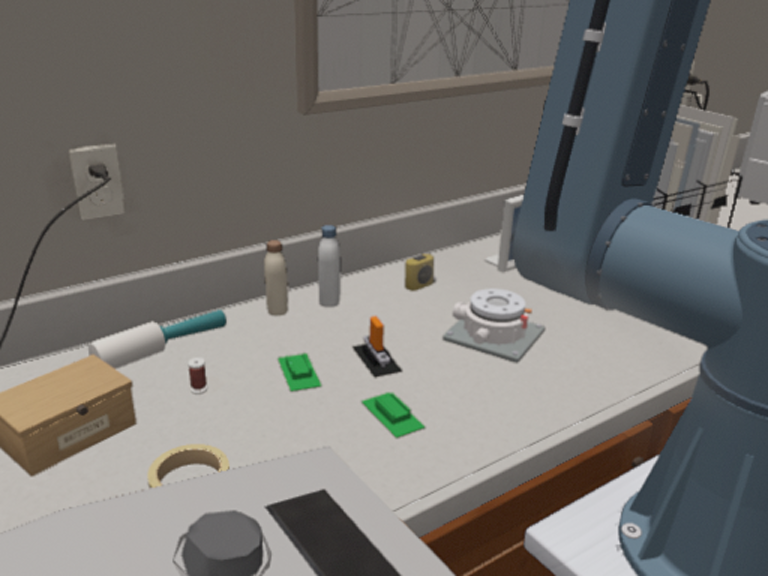

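View pics/top0.png

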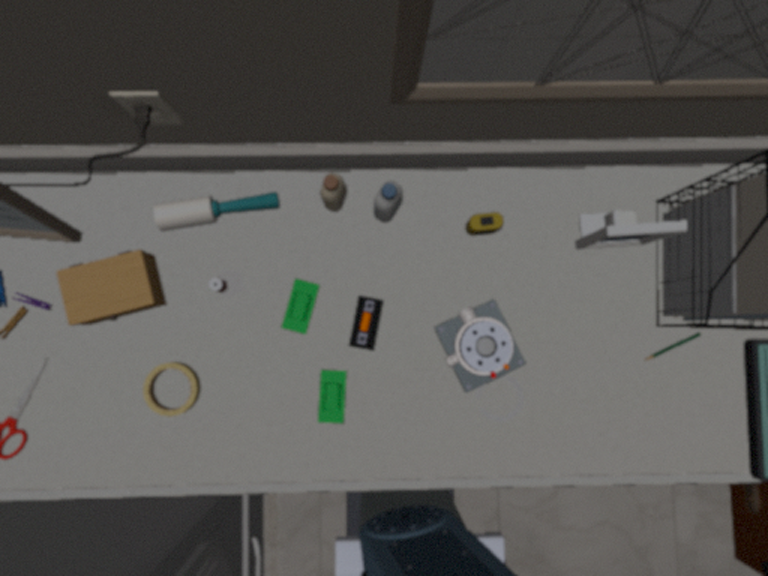

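The scene view shows the spanner (orange blade near px 376,335) on the black rubber rest, and the pump with its six dark holes. The top view has the spanner at about (365,322), the ring at about (485,345), and the orange tab at (505,367) beside the red stop at (492,374). The green rests are look-alikes.

Run:
```python
from h import *
c=cam("top");s=cam("scene")
def blobs(c,lo,hi,box,mina=4):
    h=cv2.cvtColor(c["img"],cv2.COLOR_RGB2HSV);m=cv2.inRange(h,lo,hi)
    k=np.zeros_like(m);k[box[1]:box[3],box[0]:box[2]]=1;m=m*k
    n,l,st,ce=cv2.connectedComponentsWithStats(m)
    return [(st[i],ce[i],np.argwhere(l==i)[:,::-1]) for i in range(1,n) if st[i][4]>=mina]
Pt=cloud(c);Ps=cloud(s)
for nm,cc,P,box in(("top",c,Pt,(225,190,265,240)),("scene",s,Ps,(235,200,265,245))):
    for st,ce,px in blobs(cc,(5,150,90),(20,255,255),box):
        q=P[px[:,1],px[:,0]]
        print(nm,"blade",st,ce,"depth med",np.median(q,0),"min/max",np.percentile(q,5,axis=0),np.percentile(q,95,axis=0), "plane67",on_plane(cc,ce,67))
        if nm=="top":print(cv2.minAreaRect(px.astype(np.float32)))
# black rest in top: outline
b=blobs(c,(0,0,0),(180,255,45),(230,190,260,240),30)
for st,ce,px in b:
    r=cv2.minAreaRect(px.astype(np.float32));bx=cv2.boxPoints(r);w=on_plane(c,bx,4);print("rest",st,r,w.round(1).tolist(),w.mean(0))
# pump top surface by depth
box=(285,195,355,265)
reg=Pt[box[1]:box[3],box[0]:box[2]].reshape(-1,3)
print(np.histogram(reg[:,2],bins=np.arange(0,90,4)))
q=reg[(reg[:,2]>64)&(reg[:,2]<76)];print("ring depth",len(q),np.median(q,0),(q.max(0)+q.min(0))/2,q.max(0)-q.min(0))
for nm,cc,P,bx in(("tab",c,Pt,(300,220,355,265)),):
    for st,ce,px in blobs(cc,(0,120,90),(20,255,255),bx,2)+blobs(cc,(170,120,90),(180,255,255),bx,2):
        print(st,ce,on_plane(cc,ce,60), np.median(c["img"][px[:,1],px[:,0]],0))
save(c,"pics/crop1.png",(225,190,355,265),6)
```

```text
top blade [240 208   7  13  70] [243.04285714 214.14285714] depth med [558.99413877  95.41702529  73.60939566] min/max [544.07696488  87.23533601  17.36207988] [572.65299218 103.81064981  77.11006874] plane67 [[558.79418242  95.40194705  67.        ]]
((243.08824157714844, 214.14707946777344), (5.578319072723389, 12.369317054748535), 14.03624439239502)
scene blade [247 211   8  23 157] [250.48407643 222.05095541] depth med [547.34592508  99.05593203  52.90438656] min/max [538.56662706  94.0288503   29.25361873] [568.18463629 102.93854162  73.32697674] plane67 [[530.36385492 112.69098919  67.        ]]
rest [234 198  20  35 263] ((243.74288940429688, 214.974853515625), (15.015746116638184, 32.51072692871094), 10.784297943115234) [[516.2, 124.9, 4.0], [608.1, 105.9, 4.0], [599.2, 63.3, 4.0], [507.4, 82.5, 4.0]] [557.7379021   94.15836938   4.        ]
(array([1551,  166,  324,  475,   60,    5,    3,    6,   15,   36,   58,
         45,  125,   97,   58,   81,  157,  517,  144,    2,    0,    0]), array([ 0,  4,  8, 12, 16, 20, 24, 28, 32, 36, 40, 44, 48, 52, 56, 60, 64,
       68, 72, 76, 80, 84, 88]))
ring depth 818 [ 509.66178625 -123.12087993   70.24435444] [ 504.80585447 -123.24816419   70.07245999] [101.06061543  90.45852197  11.61650164]
[336 243   3   3   6] [337.16666667 244.16666667] [[ 472.05699416 -160.98068005   60.        ]] [142.   83.   43.5]
[327 249   3   3   6] [328.33333333 249.83333333] [[ 457.13086179 -136.20334539   60.        ]] [144.   38.5  36.5]
```

View pics/crop1.png

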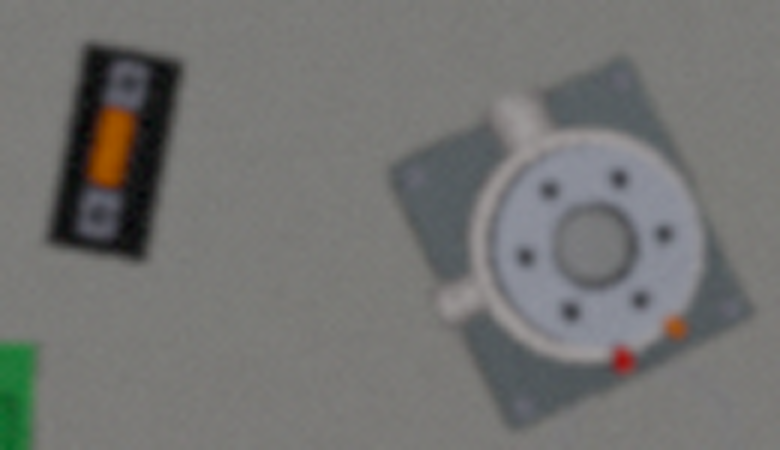

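The crop shows the six holes clearly, for example (549,190), (620,179), (665,234). The orange tab at (676,327) is right of the red stop at (624,360), and the bar ends are at (128,82) and (98,213).

```bash
cat > holes.py <<'E'
from h import *
def refine(c,seeds,r=4):
    g=cv2.cvtColor(c["img"],cv2.COLOR_RGB2GRAY).astype(float); out=[]
    for u,v in seeds:
        for _ in range(4):
            y,x=np.mgrid[int(round(v))-r:int(round(v))+r+1,int(round(u))-r:int(round(u))+r+1]
            m=np.hypot(x-u,y-v)<=3.2; w=np.clip(np.percentile(g[y,x][m],75)-g[y,x],0,None)*m
            u,v=(w*x).sum()/w.sum(),(w*y).sum()/w.sum()
        out.append((u,v))
    return np.array(out)
def circ(P):
    A=np.c_[2*P,np.ones(len(P))];s=np.linalg.lstsq(A,(P**2).sum(1),rcond=None)[0]
    return s[:2],np.sqrt(s[2]+s[:2]@s[:2])
E
python3 - <<'E'
from holes import *
seeds=np.array([(549,190),(620,179),(665,234),(641,300),(571,312),(526,257)])/6+[225,190]-.4
for k in range(2):
    c=cam("top"); h=refine(c,seeds);P=on_plane(c,h,70)[:,:2];ce,r=circ(P);ce=P.mean(0)
    a=np.degrees(np.arctan2(*(P-ce).T[::-1]));print(ce,r,a.round(1),np.hypot(*(P-ce).T).round(1), "mod60",np.degrees(np.angle(np.exp(6j*np.radians(a)).mean()))/6)
s=cam("scene");p=project(s,np.r_[ce,70]);print(p)
pr=project(s,np.c_[P,np.full(6,70)])
hs=refine(s,pr);Q=on_plane(s,hs,70)[:,:2];print("scene view",Q.mean(0),circ(Q),"px shift",(hs-pr).round(1).tolist())
# triangulated centre height
T1,T2=np.array(c["cam_to_world"]),np.array(s["cam_to_world"])
def ray(c,uv):
    T=np.array(c["cam_to_world"]);d=np.r_[slopes(c,uv)[0],1]@T[:3,:3].T;return T[:3,3],d/np.linalg.norm(d)
def tri(u1,u2):
    o1,d1=ray(c,u1);o2,d2=ray(s,u2);t=np.linalg.lstsq(np.c_[d1,-d2],o2-o1,rcond=None)[0];a,b=o1+t[0]*d1,o2+t[1]*d2;return (a+b)/2,np.linalg.norm(a-b)
for i in range(6):print(tri(h[i],hs[i]))
# bar ends: grey in rest
b=refine(c,[(225+128/6-.4,190+82/6-.4),(225+98/6-.4,190+213/6-.4)]);print("bar marks",on_plane(c,b,24))
g=on_plane(c,np.array([(128,82),(98,213)])/6+[224.6,189.6],24);print(g,np.degrees(np.arctan2(*(g[0]-g[1])[1::-1])),g.mean(0))
pt=project(s,[[559,95.2,74]])
print("blade top proj scene",pt)
save(s,"pics/crop2.png",(225,190,365,255),5)
E
```

```text
[ 510.49104275 -123.24776841] 31.921580479118624 [  38.1  -21.8  -82.2 -141.6  158.1   98.5] [32.  32.1 31.8 31.9 31.9 31.9] mod60 -21.811801749891455
[ 510.46859934 -123.22049315] 31.957041682362995 [  38.1  -21.8  -82.2 -141.5  158.1   98.5] [32.  32.1 31.8 31.9 32.  32. ] mod60 -21.802747077391743
[[330.5014767 199.587244 ]]
scene view [ 505.48443444 -120.97234098] (array([ 505.22735315, -119.47016152]), np.float64(25.53627827694203)) px shift [[0.9, 0.4], [1.3, 3.3], [-1.1, 3.0], [0.8, 0.4], [1.0, -1.4], [1.2, -0.1]]
(array([ 534.88753584, -104.60052872,   68.79109769]), np.float64(2.321195250482196))
(array([ 539.43421003, -138.36704983,   59.6179011 ]), np.float64(2.684451454825865))
(array([ 515.75264855, -155.45032879,   60.84577328]), np.float64(3.536988166846103))
(array([ 484.79162571, -144.11532721,   68.73541408]), np.float64(1.9626621884693054))
(array([ 480.13610303, -111.5875085 ,   74.04329615]), np.float64(2.75460290614059))
(array([504.80182609, -92.72133032,  70.35927562]), np.float64(3.026579881914066))
bar marks [[589.15907855  76.12599031  24.        ]
 [527.06864633  99.13541318  24.        ]]
[[590.39844078  87.19882707  24.        ]
 [528.74299229 102.41521789  24.        ]] -13.86340026049569 [559.57071654  94.80702248  24.        ]
blade top proj scene [[249.78000669 212.57345367]]
```

View pics/crop2.png

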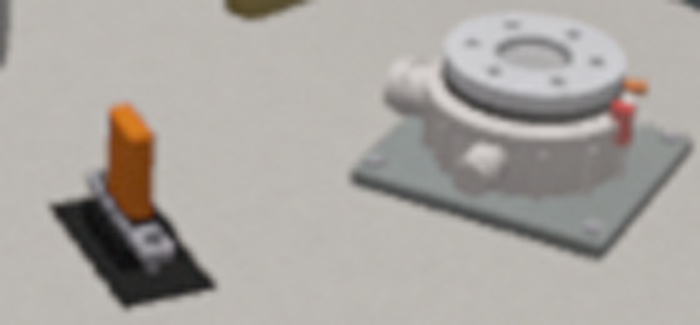

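Emit:
play_rows:
  deltas:
    - {"travel": [0.015, 0.0265, 0], "delta_rot": [0, 0, 0.108], "claw": 1}
    - {"travel": [0.015, 0.0265, 0], "delta_rot": [0, 0, 0.108], "claw": 1}
    - {"travel": [0.015, 0.0265, 0], "delta_rot": [0, 0, 0.108], "claw": 1}
    - {"travel": [0.015, 0.0265, 0], "delta_rot": [0, 0, 0.108], "claw": 1}
    - {"travel": [0.015, 0.0265, 0], "delta_rot": [0, 0, 0.108], "claw": 1}
    - {"travel": [0.015, 0.0265, 0], "delta_rot": [0, 0, 0.108], "claw": 1}
    - {"travel": [0.015, 0.0265, 0], "delta_rot": [0, 0, 0.108], "claw": 1}
    - {"travel": [0.015, 0.0265, 0], "delta_rot": [0, 0, 0.108], "claw": 1}
    - {"travel": [0.015, 0.0265, 0], "delta_rot": [0, 0, 0.108], "claw": 1}
    - {"travel": [0.015, 0.0265, 0], "delta_rot": [0, 0, 0.108], "claw": 1}

```text
t: 1.18
ee_pos: [349.7, -273.1, 249.9]
orientation: [[0.132, 0.991, 0.0], [0.991, -0.132, -0.0], [-0.0, 0.0, -1.0]]
wrist_force: [0.3, -0.6, 0.2]
opening: 88.3
gripper_force: 0.0
```

Emit:
play_rows:
  deltas:
    - {"travel": [0.015, 0.0265, 0], "delta_rot": [0, 0, 0.108], "claw": 1}
    - {"travel": [0.015, 0.0265, 0], "delta_rot": [0, 0, 0.108], "claw": 1}
    - {"travel": [0.015, 0.0265, 0], "delta_rot": [0, 0, 0.108], "claw": 1}
    - {"travel": [0.015, 0.0265, 0], "delta_rot": [0, 0, 0.108], "claw": 1}
    - {"travel": [0.015, 0.0265, 0], "delta_rot": [0, 0, 0.108], "claw": 1}
    - {"travel": [0.015, 0.0265, 0], "delta_rot": [0, 0, 0.108], "claw": 1}
    - {"travel": [0.015, 0.0265, 0], "delta_rot": [0, 0, 0.108], "claw": 1}
    - {"travel": [0.015, 0.0265, 0], "delta_rot": [0, 0, 0.108], "claw": 1}
    - {"travel": [0.015, 0.0265, 0], "delta_rot": [0, 0, 0.108], "claw": 1}
    - {"travel": [0.015, 0.0265, 0], "delta_rot": [0, 0, 0.108], "claw": 1}

```text
t: 2.02
ee_pos: [499.8, -7.9, 249.9]
orientation: [[-0.813, 0.583, 0.0], [0.583, 0.813, -0.0], [-0.0, 0.0, -1.0]]
wrist_force: [0.4, -0.5, -0.1]
opening: 88.2
gripper_force: 0.0
```

The scene crop shows the spanner lying across the black rest, and the orange tab behind the red stop at about (625,100). That agrees with the top view, and the clean holes triangulate to 69–70 mm. I'll go above the blade and descend.

Emit:
play_rows:
  deltas:
    - {"travel": [0.0118, 0.0206, 0], "delta_rot": [0, 0, 0.078], "claw": 1}
    - {"travel": [0.0118, 0.0206, 0], "delta_rot": [0, 0, 0.078], "claw": 1}
    - {"travel": [0.0118, 0.0206, 0], "delta_rot": [0, 0, 0.078], "claw": 0.5}
    - {"travel": [0.0118, 0.0206, 0], "delta_rot": [0, 0, 0.078], "claw": 0.5}
    - {"travel": [0.0118, 0.0206, 0], "delta_rot": [0, 0, 0.078], "claw": 0.5}
    - {"travel": [0, 0, -0.035], "delta_rot": [0, 0, 0], "claw": 0.3}
    - {"travel": [0, 0, -0.035], "delta_rot": [0, 0, 0], "claw": 0.3}
    - {"travel": [0, 0, -0.035], "delta_rot": [0, 0, 0], "claw": 0.3}
    - {"travel": [0, 0, 0], "delta_rot": [0, 0, 0], "claw": 0.3}

```text
t: 2.77
ee_pos: [553.3, 94.0, 137.6]
orientation: [[-0.972, 0.235, -0.012], [0.235, 0.972, 0.0], [0.012, -0.002, -1.0]]
wrist_force: [-1.5, 0.4, -0.8]
opening: 57.2
gripper_force: 0.0
```

Run:
```python
from h import *
print(env.get_state()["ee_pos"],env.get_state()["opening"])
s=cam("scene");c=cam("top")
a=cv2.resize(s["img"][150:255,190:320],None,fx=5,fy=5,interpolation=cv2.INTER_CUBIC)
cv2.imwrite("pics/pre.png",a[:,:,::-1])
print(project(s,[[559,95.2,74]]), (project(s,[[559,95.2,74]])-[190,150])*5)
```

```text
[553.29994729  93.95879727 137.58594216] 57.24761421801524
[[249.78000669 212.57345367]] [[298.90003343 312.86726836]]
```

View pics/pre.png

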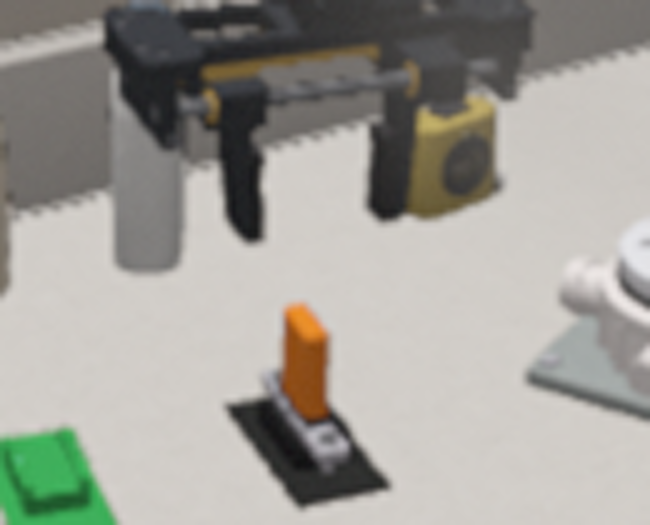

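The open jaws straddle the blade (orange top near (305,315) in the crop). I'll let the arm settle and then descend.

Emit:
play_rows:
  deltas:
    - {"travel": [0, 0, 0], "delta_rot": [0, 0, 0], "claw": 0.3}
    - {"travel": [0, 0, 0], "delta_rot": [0, 0, 0], "claw": 0.3}
    - {"travel": [0, 0, 0], "delta_rot": [0, 0, 0], "claw": 0.3}

```text
t: 3.12
ee_pos: [559.9, 93.5, 147.3]
orientation: [[-0.972, 0.236, 0.004], [0.236, 0.972, -0.0], [-0.004, 0.001, -1.0]]
wrist_force: [0.4, -0.5, -0.4]
opening: 57.2
gripper_force: 0.0
```

Emit:
play_rows:
  deltas:
    - {"travel": [0, 0.0015, -0.02], "delta_rot": [0, 0, 0], "claw": 0}
    - {"travel": [0, 0, -0.02], "delta_rot": [0, 0, 0], "claw": 0}
    - {"travel": [0, 0, -0.02], "delta_rot": [0, 0, 0], "claw": 0}
    - {"travel": [0, 0, -0.02], "delta_rot": [0, 0, 0], "claw": 0}
    - {"travel": [0, 0, -0.015], "delta_rot": [0, 0, 0], "claw": 0}
    - {"travel": [0, 0, -0.008], "delta_rot": [0, 0, 0], "claw": 0}
    - {"travel": [0, 0, 0], "delta_rot": [0, 0, 0], "claw": 0}
    - {"travel": [0, 0, 0], "delta_rot": [0, 0, 0], "claw": 0}
    - {"travel": [0, 0, 0], "delta_rot": [0, 0, 0], "claw": 0}
    - {"travel": [0, 0, 0], "delta_rot": [0, 0, 0], "claw": 0}

```text
t: 3.95
ee_pos: [559.4, 95.1, 43.2]
orientation: [[-0.972, 0.236, 0.003], [0.236, 0.972, -0.0], [-0.003, 0.001, -1.0]]
wrist_force: [-0.3, -0.1, -0.8]
opening: 43.8
gripper_force: 0.0
```

Emit:
play_rows:
  deltas:
    - {"travel": [0, 0, 0], "delta_rot": [0, 0, 0], "claw": -1}
    - {"travel": [0, 0, 0], "delta_rot": [0, 0, 0], "claw": -1}
    - {"travel": [0, 0, 0], "delta_rot": [0, 0, 0], "claw": -1}
    - {"travel": [0, 0, 0], "delta_rot": [0, 0, 0], "claw": -1}
    - {"travel": [0, 0, 0], "delta_rot": [0, 0, 0], "claw": -1}
    - {"travel": [0, 0, 0], "delta_rot": [0, 0, 0], "claw": -1}
    - {"travel": [0, 0, 0], "delta_rot": [0, 0, 0], "claw": -1}
    - {"travel": [0, 0, 0], "delta_rot": [0, 0, 0], "claw": -1}
  squeeze: 58

```text
t: 4.62
ee_pos: [558.3, 95.1, 41.8]
orientation: [[-0.972, 0.236, 0.0], [0.236, 0.972, 0.0], [-0.0, 0.0, -1.0]]
wrist_force: [-0.4, 0.3, 1.9]
opening: 13.6
gripper_force: 58.0
```

Emit:
play_rows:
  deltas:
    - {"travel": [0, 0, 0.01], "delta_rot": [0, 0, 0], "claw": -1}
    - {"travel": [0, 0, 0.025], "delta_rot": [0, 0, 0], "claw": -1}
    - {"travel": [0, 0, 0.03], "delta_rot": [0, 0, 0], "claw": -1}
    - {"travel": [0, 0, 0.025], "delta_rot": [0, 0, 0], "claw": -1}
    - {"travel": [0, 0, 0.01], "delta_rot": [0, 0, 0], "claw": -1}
    - {"travel": [0, 0, 0], "delta_rot": [0, 0, 0], "claw": -1}

```text
t: 5.12
ee_pos: [560.2, 95.1, 144.9]
orientation: [[-0.972, 0.235, 0.006], [0.235, 0.972, -0.0], [-0.006, 0.001, -1.0]]
wrist_force: [0.3, 0.1, -2.0]
opening: 13.7
gripper_force: 58.0
```

Emit:
play_rows:
  deltas:
    - {"travel": [-0.003, -0.014, 0], "delta_rot": [0, 0, -0.018], "claw": -1}
    - {"travel": [-0.006, -0.027, 0], "delta_rot": [0, 0, -0.018], "claw": -1}
    - {"travel": [-0.006, -0.027, 0], "delta_rot": [0, 0, -0.018], "claw": -1}
    - {"travel": [-0.006, -0.027, 0], "delta_rot": [0, 0, -0.018], "claw": -1}
    - {"travel": [-0.006, -0.027, 0], "delta_rot": [0, 0, -0.018], "claw": -1}
    - {"travel": [-0.006, -0.027, 0], "delta_rot": [0, 0, -0.018], "claw": -1}
    - {"travel": [-0.006, -0.027, 0], "delta_rot": [0, 0, -0.018], "claw": -1}
    - {"travel": [-0.006, -0.027, 0], "delta_rot": [0, 0, -0.017], "claw": -1}
    - {"travel": [-0.003, -0.015, 0], "delta_rot": [0, 0, 0], "claw": -1}
    - {"travel": [0, 0, 0], "delta_rot": [0, 0, 0], "claw": -1}

```text
t: 5.95
ee_pos: [508.7, -125.3, 139.9]
orientation: [[-0.927, 0.375, -0.003], [0.375, 0.927, 0.0], [0.002, -0.001, -1.0]]
wrist_force: [-0.5, -0.4, -0.9]
opening: 13.8
gripper_force: 58.0
```

Emit:
play_rows:
  deltas:
    - {"travel": [0, 0, 0], "delta_rot": [0, 0, 0], "claw": -1}
    - {"travel": [0, 0, 0], "delta_rot": [0, 0, 0], "claw": -1}
    - {"travel": [0, 0, 0], "delta_rot": [0, 0, 0], "claw": -1}
    - {"travel": [0, 0, 0], "delta_rot": [0, 0, 0], "claw": -1}

```text
t: 6.28
ee_pos: [510.2, -121.7, 141.3]
orientation: [[-0.929, 0.37, -0.001], [0.37, 0.929, 0.0], [0.001, 0.0, -1.0]]
wrist_force: [-0.5, 0.1, -0.9]
opening: 13.3
gripper_force: 58.0
```

Run:
```python
from h import *
s=env.get_state();print({k:np.round(s[k],3) for k in("ee_pos","qpos","wrist_force","torque","orientation","opening")})
c=cam("scene");save(c,"pics/over.png",(270,120,400,220),6)
R=s["orientation"];p=s["ee_pos"]
# predicted pin tips (z -34 below TCP) and bar end corners
for x in(32,-32,42,-42):
    for dz in (34.8,25.8):
        P=p+R@np.array([x,0,dz]);print(x,dz,(project(c,P)-[270,120])*6)
```

```text
{'ee_pos': array([ 510.209, -121.741,  141.306]), 'qpos': array([-2.64040e+01,  1.12740e+01,  1.04589e+02,  1.10000e-02,
        6.41800e+01, -9.46770e+01]), 'wrist_force': array([-0.461,  0.128, -0.888]), 'torque': array([-0.007, -0.154,  0.004]), 'orientation': array([[-0.929,  0.37 , -0.001],
       [ 0.37 ,  0.929,  0.   ],
       [ 0.001,  0.   , -1.   ]]), 'opening': np.float64(13.328)}
32 34.8 [[397.3504101  434.87771335]]
32 25.8 [[399.51274244 415.27499288]]
-32 34.8 [[341.76656444 370.16850587]]
-32 25.8 [[343.65843843 351.22409003]]
42 34.8 [[406.50640237 445.53261204]]
42 25.8 [[408.71473614 425.82305089]]
-42 34.8 [[333.52482939 360.5699146 ]]
-42 25.8 [[335.37789119 341.7245323 ]]
```

View pics/over.png

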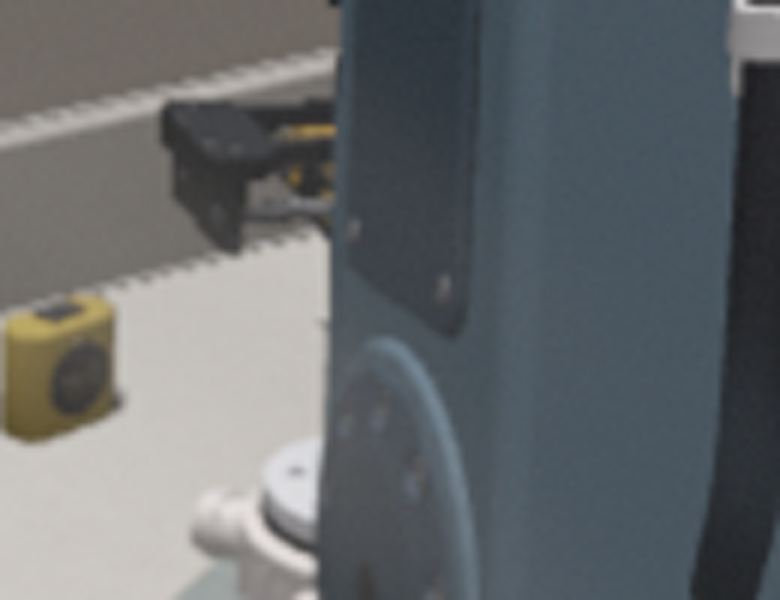

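The arm hides the ring from the scene camera here, so I'll descend and feel for the holes.

Emit:
play_rows:
  deltas:
    - {"travel": [0, -0.0015, -0.01], "delta_rot": [0, 0, 0], "claw": -1}
    - {"travel": [0, 0, -0.012], "delta_rot": [0, 0, 0], "claw": -1}
    - {"travel": [0, 0, -0.008], "delta_rot": [0, 0, 0], "claw": -1}
    - {"travel": [0, 0, -0.003], "delta_rot": [0, 0, 0], "claw": -1}
    - {"travel": [0, 0, 0], "delta_rot": [0, 0, 0], "claw": -1}
    - {"travel": [0, 0, 0], "delta_rot": [0, 0, 0], "claw": -1}
    - {"travel": [0, 0, 0], "delta_rot": [0, 0, 0], "claw": -1}
    - {"travel": [0, 0, 0], "delta_rot": [0, 0, 0], "claw": -1}
    - {"travel": [0, 0, 0], "delta_rot": [0, 0, 0], "claw": -1}
    - {"travel": [0, 0, 0], "delta_rot": [0, 0, 0], "claw": -1}

```text
t: 7.17
ee_pos: [510.5, -124.6, 109.1]
orientation: [[-0.928, 0.372, 0.001], [0.372, 0.928, -0.0], [-0.001, -0.0, -1.0]]
wrist_force: [0.0, -0.3, -0.6]
opening: 13.5
gripper_force: 58.0
```

Run:
```python
from h import *
s=env.get_state();print({k:np.round(s[k],3) for k in("ee_pos","wrist_force","torque")})
c=cam("top");save(c,"pics/over2.png",(285,190,365,265),8)
R=s["orientation"];p=s["ee_pos"]
for P in(p+R@[42,0,17.8],p+R@[-42,0,17.8],p+R@[32,0,34.8],p+R@[-32,0,34.8]):print((project(c,P)-[285,190])*8)
```

```text
{'ee_pos': array([ 510.47 , -124.551,  109.103]), 'wrist_force': array([ 0.003, -0.303, -0.62 ]), 'torque': array([ 0.025, -0.138, -0.007])}
[[283.21217432 443.62754154]]
[[369.09819049 206.74578831]]
[[283.78734858 412.55722303]]
[[348.19450743 235.04661582]]
```

View pics/over2.png

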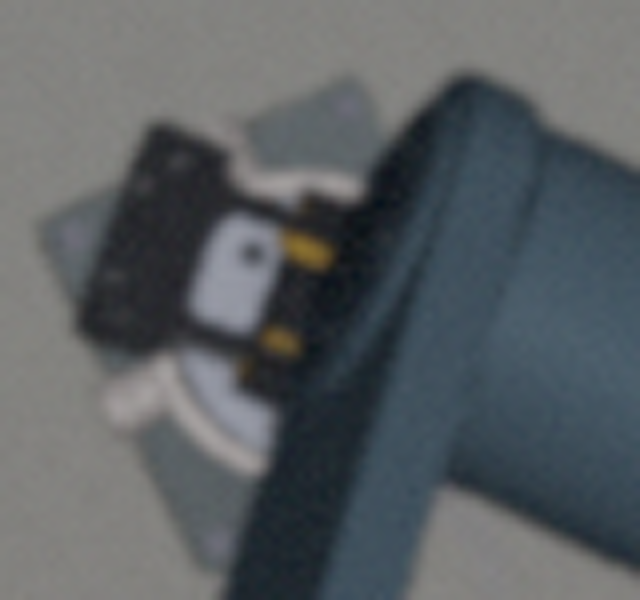

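The gripper and arm hide the bar ends and pins from the top camera; only one ring hole shows, at (252,253). I'll step down and read the force.

Emit:
play_rows:
  deltas:
    - {"travel": [0, 0, -0.001], "delta_rot": [0, 0, 0], "claw": -1}
    - {"travel": [0, 0, -0.001], "delta_rot": [0, 0, 0], "claw": -1}
    - {"travel": [0, 0, -0.001], "delta_rot": [0, 0, 0], "claw": -1}
    - {"travel": [0, 0, 0], "delta_rot": [0, 0, 0], "claw": -1}
    - {"travel": [0, 0, 0], "delta_rot": [0, 0, 0], "claw": -1}
    - {"travel": [0, 0, 0], "delta_rot": [0, 0, 0], "claw": -1}

```text
t: 7.72
ee_pos: [510.2, -124.4, 105.7]
orientation: [[-0.928, 0.372, -0.0], [0.372, 0.928, 0.0], [0.0, -0.0, -1.0]]
wrist_force: [-0.8, -0.5, -2.5]
opening: 13.4
gripper_force: 58.0
```

Emit:
play_rows:
  deltas:
    - {"travel": [0, 0, 0], "delta_rot": [0, 0, 0], "claw": -1}
    - {"travel": [0, 0, 0], "delta_rot": [0, 0, 0], "claw": -1}
    - {"travel": [0, 0, 0], "delta_rot": [0, 0, 0], "claw": -1}

```text
t: 7.97
ee_pos: [510.3, -124.4, 105.8]
orientation: [[-0.928, 0.372, 0.0], [0.372, 0.928, -0.0], [-0.0, 0.0, -1.0]]
wrist_force: [0.4, -0.5, -0.5]
opening: 13.4
gripper_force: 58.0
```

Emit:
play_rows:
  deltas:
    - {"travel": [0, 0, -0.001], "delta_rot": [0, 0, 0], "claw": -1}
    - {"travel": [0, 0, 0], "delta_rot": [0, 0, 0], "claw": -1}
    - {"travel": [0, 0, 0], "delta_rot": [0, 0, 0], "claw": -1}

```text
t: 8.22
ee_pos: [510.1, -124.3, 104.6]
orientation: [[-0.928, 0.372, -0.0], [0.372, 0.928, 0.0], [0.0, 0.0, -1.0]]
wrist_force: [0.2, -0.2, -1.8]
opening: 13.7
gripper_force: 58.0
```

Emit:
play_rows:
  deltas:
    - {"travel": [0, 0, -0.001], "delta_rot": [0, 0, 0], "claw": -1}
    - {"travel": [0, 0, 0], "delta_rot": [0, 0, 0], "claw": -1}
    - {"travel": [0, 0, 0], "delta_rot": [0, 0, 0], "claw": -1}

```text
t: 8.47
ee_pos: [510.2, -124.4, 103.6]
orientation: [[-0.928, 0.372, -0.0], [0.372, 0.928, 0.0], [0.0, 0.0, -1.0]]
wrist_force: [-0.1, 0.6, -1.0]
opening: 13.5
gripper_force: 58.0
```

Emit:
play_rows:
  deltas:
    - {"travel": [0, 0.001, 0], "delta_rot": [0, 0, 0], "claw": -1}
    - {"travel": [0, 0, 0], "delta_rot": [0, 0, 0], "claw": -1}
    - {"travel": [0, 0, -0.001], "delta_rot": [0, 0, 0], "claw": -1}
    - {"travel": [0, 0, 0], "delta_rot": [0, 0, 0], "claw": -1}
    - {"travel": [0, 0, 0], "delta_rot": [0, 0, 0], "claw": -1}

```text
t: 8.88
ee_pos: [510.2, -123.4, 102.7]
orientation: [[-0.928, 0.372, -0.0], [0.372, 0.928, -0.0], [0.0, -0.0, -1.0]]
wrist_force: [0.7, 0.2, -1.2]
opening: 13.4
gripper_force: 58.0
```

Emit:
play_rows:
  deltas:
    - {"travel": [0, 0, -0.001], "delta_rot": [0, 0, 0], "claw": -1}
    - {"travel": [0, 0, 0], "delta_rot": [0, 0, 0], "claw": -1}
    - {"travel": [0, 0, 0], "delta_rot": [0, 0, 0], "claw": -1}

```text
t: 9.13
ee_pos: [510.2, -123.4, 101.7]
orientation: [[-0.928, 0.372, -0.0], [0.372, 0.928, 0.0], [0.0, 0.0, -1.0]]
wrist_force: [-0.5, -0.8, -1.0]
opening: 13.5
gripper_force: 58.0
```

Run:
```python
from h import *
s=env.get_state();print({k:np.round(s[k],3) for k in("ee_pos","wrist_force","torque")})
```

```text
{'ee_pos': array([ 510.211, -123.377,  101.66 ]), 'wrist_force': array([-0.514, -0.797, -1.003]), 'torque': array([ 0.022, -0.12 ,  0.008])}
```

About 3 mm past face height with no contact, so the pins are entering. I'll continue down.

Emit:
play_rows:
  deltas:
    - {"travel": [0, 0, -0.001], "delta_rot": [0, 0, 0], "claw": -1}
    - {"travel": [0, 0, 0], "delta_rot": [0, 0, 0], "claw": -1}
    - {"travel": [0, 0, -0.001], "delta_rot": [0, 0, 0], "claw": -1}
    - {"travel": [0, 0, 0], "delta_rot": [0, 0, 0], "claw": -1}
    - {"travel": [0, 0, 0], "delta_rot": [0, 0, 0], "claw": -1}

```text
t: 9.55
ee_pos: [510.2, -123.4, 99.6]
orientation: [[-0.928, 0.372, -0.0], [0.372, 0.928, 0.0], [0.0, 0.0, -1.0]]
wrist_force: [-0.6, -0.5, -1.7]
opening: 13.5
gripper_force: 58.0
```

Emit:
play_rows:
  deltas:
    - {"travel": [0, 0, -0.001], "delta_rot": [0, 0, 0], "claw": -1}
    - {"travel": [0, 0, 0], "delta_rot": [0, 0, 0], "claw": -1}
    - {"travel": [0, 0, -0.001], "delta_rot": [0, 0, 0], "claw": -1}
    - {"travel": [0, 0, 0], "delta_rot": [0, 0, 0], "claw": -1}
    - {"travel": [0, 0, 0], "delta_rot": [0, 0, 0], "claw": -1}

```text
t: 9.97
ee_pos: [510.2, -123.4, 97.6]
orientation: [[-0.928, 0.372, -0.0], [0.372, 0.928, 0.0], [0.0, 0.0, -1.0]]
wrist_force: [0.8, 0.4, -1.3]
opening: 13.4
gripper_force: 58.0
```

Run:
```python
from h import *
s=env.get_state();print({k:np.round(s[k],3) for k in("ee_pos","wrist_force","torque")})
```

```text
{'ee_pos': array([ 510.188, -123.372,   97.639]), 'wrist_force': array([ 0.812,  0.41 , -1.314]), 'torque': array([ 0.101, -0.147,  0.053])}
```

Emit:
play_rows:
  deltas:
    - {"travel": [0, 0, 0], "delta_rot": [0, 0, -0.03], "claw": -1}
    - {"travel": [0, 0, 0], "delta_rot": [0, 0, -0.03], "claw": -1}
    - {"travel": [0, 0, 0], "delta_rot": [0, 0, -0.03], "claw": -1}
    - {"travel": [0, 0, 0], "delta_rot": [0, 0, -0.03], "claw": -1}
    - {"travel": [0, 0, 0], "delta_rot": [0, 0, 0], "claw": -1}
    - {"travel": [0, 0, 0], "delta_rot": [0, 0, 0], "claw": -1}

```text
t: 10.47
ee_pos: [510.2, -123.5, 97.7]
orientation: [[-0.878, 0.479, -0.0], [0.479, 0.878, -0.0], [-0.0, -0.0, -1.0]]
wrist_force: [-1.2, -0.2, -1.4]
opening: 13.7
gripper_force: 58.0
```

```bash
cat > st.py <<'E'
from h import *
s=env.get_state();R=s["orientation"];print(round(s["t"],2),s["ee_pos"].round(1),"F",s["wrist_force"].round(1),"M",s["torque"].round(3),"head",round(np.degrees(np.arctan2(R[1,0],R[0,0])),2),"q6",s["qpos"][5].round(1),round(s["opening"],1))
E
python3 st.py
```

```text
10.47 [ 510.2 -123.5   97.7] F [-1.2 -0.2 -1.4] M [-0.048 -0.108  0.085] head 151.36 q6 -87.9 13.7
```

Emit:
play_rows:
  deltas:
    - {"travel": [0, 0, 0], "delta_rot": [0, 0, -0.03], "claw": -1}
    - {"travel": [0, 0, 0], "delta_rot": [0, 0, -0.03], "claw": -1}
    - {"travel": [0, 0, 0], "delta_rot": [0, 0, -0.03], "claw": -1}
    - {"travel": [0, 0, 0], "delta_rot": [0, 0, -0.03], "claw": -1}
    - {"travel": [0, 0, 0], "delta_rot": [0, 0, -0.03], "claw": -1}
    - {"travel": [0, 0, 0], "delta_rot": [0, 0, 0], "claw": -1}
    - {"travel": [0, 0, 0], "delta_rot": [0, 0, 0], "claw": -1}

```text
t: 11.05
ee_pos: [510.2, -123.5, 97.7]
orientation: [[-0.796, 0.605, -0.0], [0.605, 0.796, -0.0], [-0.0, -0.0, -1.0]]
wrist_force: [-1.0, -0.3, -1.7]
opening: 13.4
gripper_force: 58.0
```

```bash
python3 st.py
python3 - <<'E'
from h import *
for n,lo in(("top",0),("scene",0)):
    c=cam(n);h=cv2.cvtColor(c["img"],cv2.COLOR_RGB2HSV)
    p=project(c,[[465,-150,60]])[0].astype(int)
    m=cv2.inRange(h,(0,120,80),(20,255,255))|cv2.inRange(h,(170,120,80),(180,255,255))
    k=np.zeros_like(m);k[p[1]-20:p[1]+20,p[0]-25:p[0]+25]=1;k,l,s,e=cv2.connectedComponentsWithStats(m*k)
    print(n,p,[(s[i][4],e[i].round(1)) for i in range(1,k)])
E
```

```text
11.05 [ 510.2 -123.5   97.7] F [-1.  -0.3 -1.7] M [-0.164 -0.024  0.056] head 142.79 q6 -79.4 13.4
top [333 246] []
scene [350 207] []
```

Emit:
play_rows:
  deltas:
    - {"travel": [0, 0, 0], "delta_rot": [0, 0, -0.02], "claw": -1}
    - {"travel": [0, 0, 0], "delta_rot": [0, 0, -0.02], "claw": -1}

```text
t: 11.32
ee_pos: [510.2, -123.5, 97.7]
orientation: [[-0.77, 0.638, -0.0], [0.638, 0.77, -0.0], [-0.0, -0.0, -1.0]]
wrist_force: [-0.9, -2.6, -1.4]
opening: 13.8
gripper_force: 58.0
```

```bash
python3 st.py
```

```text
11.32 [ 510.2 -123.5   97.7] F [-0.9 -2.6 -1.4] M [-0.304  0.026  0.074] head 140.34 q6 -76.9 13.8
```

Emit:
play_rows:
  deltas:
    - {"travel": [0, 0, 0], "delta_rot": [0, 0, -0.03], "claw": -1}
    - {"travel": [0, 0, 0], "delta_rot": [0, 0, -0.03], "claw": -1}
    - {"travel": [0, 0, 0], "delta_rot": [0, 0, -0.03], "claw": -1}

```text
t: 11.57
ee_pos: [510.2, -123.5, 97.7]
orientation: [[-0.709, 0.705, -0.0], [0.705, 0.709, -0.0], [-0.0, -0.0, -1.0]]
wrist_force: [-0.9, -1.7, -0.9]
opening: 13.5
gripper_force: 58.0
```

```bash
python3 st.py
```

```text
11.57 [ 510.2 -123.5   97.7] F [-0.9 -1.7 -0.9] M [-0.309  0.037  0.095] head 135.14 q6 -71.7 13.5
```

Emit:
play_rows:
  deltas:
    - {"travel": [0, 0, 0], "delta_rot": [0, 0, -0.03], "claw": -1}
    - {"travel": [0, 0, 0], "delta_rot": [0, 0, -0.03], "claw": -1}
    - {"travel": [0, 0, 0], "delta_rot": [0, 0, -0.03], "claw": -1}

```text
t: 11.82
ee_pos: [510.2, -123.6, 97.7]
orientation: [[-0.643, 0.766, -0.0], [0.766, 0.643, -0.0], [-0.0, -0.0, -1.0]]
wrist_force: [-0.2, -2.2, -1.7]
opening: 13.8
gripper_force: 58.1
```

```bash
python3 st.py
```

```text
11.82 [ 510.2 -123.6   97.7] F [-0.2 -2.2 -1.7] M [-0.34   0.052  0.384] head 130.01 q6 -66.6 13.8
```

The collar is now driven (0.38 N m moving). At least 0.3 rad remains, so I'll take part of it and then go in small steps.

Emit:
play_rows:
  deltas:
    - {"travel": [0, 0, 0], "delta_rot": [0, 0, -0.03], "claw": -1}
    - {"travel": [0, 0, 0], "delta_rot": [0, 0, -0.03], "claw": -1}
    - {"travel": [0, 0, 0], "delta_rot": [0, 0, -0.03], "claw": -1}
    - {"travel": [0, 0, 0], "delta_rot": [0, 0, -0.03], "claw": -1}
    - {"travel": [0, 0, 0], "delta_rot": [0, 0, -0.03], "claw": -1}

```text
t: 12.23
ee_pos: [510.1, -123.6, 97.7]
orientation: [[-0.521, 0.853, -0.0], [0.853, 0.521, -0.001], [-0.0, -0.001, -1.0]]
wrist_force: [0.0, -2.2, -0.6]
opening: 13.4
gripper_force: 58.1
```

```bash
python3 st.py
python3 - <<'E'
from h import *
c=cam("top");h=cv2.cvtColor(c["img"],cv2.COLOR_RGB2HSV)
m=cv2.inRange(h,(0,100,70),(20,255,255))|cv2.inRange(h,(170,100,70),(180,255,255))
k,l,s,e=cv2.connectedComponentsWithStats(m[215:265,295:360])
print([(s[i][4],(e[i]+[295,215]).round(1)) for i in range(1,k)])
E
```

```text
12.23 [ 510.1 -123.6   97.7] F [ 0.  -2.2 -0.6] M [-0.405  0.145  0.355] head 121.42 q6 -58.0 13.4
[]
```

Emit:
play_rows:
  deltas:
    - {"travel": [0, 0, 0], "delta_rot": [0, 0, -0.02], "claw": -1}
    - {"travel": [0, 0, 0], "delta_rot": [0, 0, -0.02], "claw": -1}

```text
t: 12.45
ee_pos: [510.1, -123.6, 97.7]
orientation: [[-0.487, 0.873, -0.0], [0.873, 0.487, -0.0], [-0.0, -0.0, -1.0]]
wrist_force: [-2.2, -2.8, -1.6]
opening: 13.6
gripper_force: 58.1
```

```bash
python3 st.py
```

```text
12.45 [ 510.1 -123.6   97.7] F [-2.2 -2.8 -1.6] M [-0.449  0.204  0.334] head 119.16 q6 -55.7 13.6
```

Emit:
play_rows:
  deltas:
    - {"travel": [0, 0, 0], "delta_rot": [0, 0, -0.02], "claw": -1}
    - {"travel": [0, 0, 0], "delta_rot": [0, 0, -0.02], "claw": -1}

```text
t: 12.62
ee_pos: [510.2, -123.6, 97.7]
orientation: [[-0.451, 0.892, -0.0], [0.892, 0.451, -0.0], [-0.0, -0.0, -1.0]]
wrist_force: [-2.6, -2.1, -0.9]
opening: 13.6
gripper_force: 58.1
```

```bash
python3 st.py
```

```text
12.62 [ 510.2 -123.6   97.7] F [-2.6 -2.1 -0.9] M [-0.5    0.247  0.384] head 116.83 q6 -53.4 13.6
```

Emit:
play_rows:
  deltas:
    - {"travel": [0, 0, 0], "delta_rot": [0, 0, -0.02], "claw": -1}

```text
t: 12.7
ee_pos: [510.1, -123.6, 97.7]
orientation: [[-0.433, 0.901, -0.0], [0.901, 0.433, -0.0], [-0.0, -0.0, -1.0]]
wrist_force: [-2.8, -3.0, -1.1]
opening: 13.5
gripper_force: 58.1
```

```bash
python3 st.py
```

```text
12.7 [ 510.1 -123.6   97.7] F [-2.8 -3.  -1.1] M [-0.59   0.235  0.337] head 115.68 q6 -52.2 13.5
```

Emit:
play_rows:
  deltas:
    - {"travel": [-0.0004, -0.0004, 0], "delta_rot": [0, 0, -0.02], "claw": -1}

```text
t: 12.78
ee_pos: [510.0, -123.7, 97.7]
orientation: [[-0.415, 0.91, 0.0], [0.91, 0.415, 0.0], [0.0, 0.0, -1.0]]
wrist_force: [0.1, -0.3, -2.4]
opening: 13.7
gripper_force: 58.1
```

```bash
python3 st.py
```

```text
12.78 [ 510.  -123.7   97.7] F [ 0.1 -0.3 -2.4] M [-0.053 -0.198  0.369] head 114.52 q6 -51.2 13.7
```

Emit:
play_rows:
  deltas:
    - {"travel": [0, 0, 0], "delta_rot": [0, 0, -0.02], "claw": -1}

```text
t: 12.87
ee_pos: [510.0, -123.7, 97.7]
orientation: [[-0.397, 0.918, 0.001], [0.918, 0.397, 0.0], [0.0, 0.001, -1.0]]
wrist_force: [-0.2, -2.5, -1.7]
opening: 13.6
gripper_force: 58.1
```

```bash
python3 st.py
```

```text
12.87 [ 510.  -123.7   97.7] F [-0.2 -2.5 -1.7] M [-0.238 -0.085  0.389] head 113.37 q6 -50.0 13.6
```

Emit:
play_rows:
  deltas:
    - {"travel": [0, 0, 0], "delta_rot": [0, 0, -0.02], "claw": -1}

```text
t: 12.95
ee_pos: [510.0, -123.6, 97.7]
orientation: [[-0.378, 0.926, 0.0], [0.926, 0.378, 0.0], [0.0, 0.001, -1.0]]
wrist_force: [-0.3, -1.9, -2.5]
opening: 13.4
gripper_force: 58.1
```

```bash
python3 st.py
```

```text
12.95 [ 510.  -123.6   97.7] F [-0.3 -1.9 -2.5] M [-0.204 -0.074  0.398] head 112.23 q6 -48.9 13.4
```

Emit:
play_rows:
  deltas:
    - {"travel": [0, 0, 0], "delta_rot": [0, 0, -0.02], "claw": -1}

```text
t: 13.03
ee_pos: [510.0, -123.7, 97.7]
orientation: [[-0.36, 0.933, 0.0], [0.933, 0.36, 0.0], [0.0, 0.0, -1.0]]
wrist_force: [0.6, -1.3, -2.5]
opening: 13.6
gripper_force: 58.1
```

```bash
python3 st.py
```

```text
13.03 [ 510.  -123.7   97.7] F [ 0.6 -1.3 -2.5] M [-0.289 -0.023  0.489] head 111.09 q6 -47.7 13.6
```

Emit:
play_rows:
  deltas:
    - {"travel": [0, 0, 0], "delta_rot": [0, 0, -0.02], "claw": -1}

```text
t: 13.12
ee_pos: [510.0, -123.7, 97.8]
orientation: [[-0.342, 0.94, 0.0], [0.94, 0.342, -0.0], [-0.0, 0.0, -1.0]]
wrist_force: [1.3, -1.7, -1.7]
opening: 13.3
gripper_force: 58.6
```

```bash
python3 st.py
```

```text
13.12 [ 510.  -123.7   97.8] F [ 1.3 -1.7 -1.7] M [-0.129 -0.186  0.876] head 109.98 q6 -46.6 13.3
```

The moment rose to 0.49 and then 0.88 N m, so the tab is at the stop. I'll ease back slightly and hold.

Emit:
play_rows:
  deltas:
    - {"travel": [0, 0, 0], "delta_rot": [0, 0, 0.02], "claw": -1}
    - {"travel": [0, 0, 0], "delta_rot": [0, 0, 0], "claw": -1}
    - {"travel": [0, 0, 0], "delta_rot": [0, 0, 0], "claw": -1}
    - {"travel": [0, 0, 0], "delta_rot": [0, 0, 0], "claw": -1}
    - {"travel": [0, 0, 0], "delta_rot": [0, 0, 0], "claw": -1}

```text
t: 13.53
ee_pos: [509.9, -123.7, 97.7]
orientation: [[-0.362, 0.932, 0.0], [0.932, 0.362, 0.0], [0.0, 0.0, -1.0]]
wrist_force: [1.1, -0.1, -2.0]
opening: 13.2
gripper_force: 58.1
```

```bash
python3 st.py
```

```text
13.53 [ 509.9 -123.7   97.7] F [ 1.1 -0.1 -2. ] M [-0.094 -0.296  0.384] head 111.19 q6 -47.8 13.2
```

Emit:
play_rows:
  deltas:
    - {"travel": [0, 0, 0], "delta_rot": [0, 0, 0.02], "claw": -1}
    - {"travel": [0, 0, 0], "delta_rot": [0, 0, 0.01], "claw": -1}
    - {"travel": [0, 0, 0], "delta_rot": [0, 0, 0], "claw": -1}
    - {"travel": [0, 0, 0], "delta_rot": [0, 0, 0], "claw": -1}

```text
t: 13.87
ee_pos: [509.7, -123.7, 97.6]
orientation: [[-0.389, 0.921, -0.0], [0.921, 0.389, 0.0], [0.0, -0.0, -1.0]]
wrist_force: [-0.3, -0.9, -1.9]
opening: 13.4
gripper_force: 58.0
```

```bash
python3 st.py
```

```text
13.87 [ 509.7 -123.7   97.6] F [-0.3 -0.9 -1.9] M [-0.033 -0.167  0.024] head 112.9 q6 -49.5 13.4
```

Emit:
play_rows:
  deltas:
    - {"travel": [0, 0, 0.002], "delta_rot": [0, 0, 0], "claw": -1}
    - {"travel": [0, 0, 0.003], "delta_rot": [0, 0, 0], "claw": -1}
    - {"travel": [0, 0, 0.004], "delta_rot": [0, 0, 0], "claw": -1}
    - {"travel": [0, 0, 0.006], "delta_rot": [0, 0, 0], "claw": -1}
    - {"travel": [0, 0, 0.01], "delta_rot": [0, 0, 0], "claw": -1}
    - {"travel": [0, 0, 0.02], "delta_rot": [0, 0, 0], "claw": -1}
    - {"travel": [0, 0, 0], "delta_rot": [0, 0, 0], "claw": -1}

```text
t: 14.45
ee_pos: [512.1, -124.8, 146.8]
orientation: [[-0.389, 0.921, 0.006], [0.921, 0.39, -0.003], [-0.005, 0.004, -1.0]]
wrist_force: [0.6, -0.4, -0.1]
opening: 13.6
gripper_force: 58.0
```

Emit:
play_rows:
  deltas:
    - {"travel": [0.003, 0.012, 0], "delta_rot": [0, 0, 0.0934], "claw": -1}
    - {"travel": [0.0055, 0.025, 0], "delta_rot": [0, 0, 0.0934], "claw": -1}
    - {"travel": [0.0055, 0.025, 0], "delta_rot": [0, 0, 0.0934], "claw": -1}
    - {"travel": [0.0055, 0.025, 0], "delta_rot": [0, 0, 0.0934], "claw": -1}
    - {"travel": [0.0055, 0.025, 0], "delta_rot": [0, 0, 0.0934], "claw": -1}
    - {"travel": [0.0055, 0.025, 0], "delta_rot": [0, 0, 0.0934], "claw": -1}
    - {"travel": [0.0055, 0.025, 0], "delta_rot": [0, 0, 0.0934], "claw": -1}
    - {"travel": [0.0055, 0.025, 0], "delta_rot": [0, 0, 0.0934], "claw": -1}
    - {"travel": [0.0055, 0.022, 0], "delta_rot": [0, 0, 0.0934], "claw": -1}
    - {"travel": [0.002, 0.0098, 0], "delta_rot": [0, 0, 0.0934], "claw": -1}

```text
t: 15.28
ee_pos: [559.2, 97.6, 142.8]
orientation: [[-0.974, 0.228, 0.001], [0.228, 0.974, 0.001], [-0.001, 0.001, -1.0]]
wrist_force: [-0.2, -0.7, -1.1]
opening: 13.6
gripper_force: 58.0
```

Emit:
play_rows:
  deltas:
    - {"travel": [0, 0, 0], "delta_rot": [0, 0, 0], "claw": -1}
    - {"travel": [0, 0, 0], "delta_rot": [0, 0, 0], "claw": -1}
    - {"travel": [0, 0, 0], "delta_rot": [0, 0, 0], "claw": -1}
    - {"travel": [0, 0, 0], "delta_rot": [0, 0, 0], "claw": -1}
    - {"travel": [0, 0, 0], "delta_rot": [0, 0, 0], "claw": -1}
    - {"travel": [0, 0, 0], "delta_rot": [0, 0, 0], "claw": -1}
    - {"travel": [0, 0, 0], "delta_rot": [0, 0, 0], "claw": -1}
    - {"travel": [0, 0, 0], "delta_rot": [0, 0, 0], "claw": -1}

```text
t: 15.95
ee_pos: [558.9, 94.6, 142.8]
orientation: [[-0.972, 0.235, 0.0], [0.235, 0.972, -0.0], [-0.0, 0.0, -1.0]]
wrist_force: [-0.1, -0.4, -1.4]
opening: 13.4
gripper_force: 58.0
```

```bash
python3 st.py
python3 - <<'E'
from h import *
c=cam("scene");s=cam("top")
a=cv2.resize(c["img"][140:255,190:300],None,fx=4,fy=4,interpolation=cv2.INTER_CUBIC)
b=cv2.resize(s["img"][200:260,290:360],None,fx=5,fy=5,interpolation=cv2.INTER_CUBIC)
o=np.zeros((460,440+350,3),np.uint8);o[:,:440]=a;o[:300,440:]=b
cv2.imwrite("pics/back.png",o[:,:,::-1])
st=env.get_state();R=st["orientation"];p=st["ee_pos"]
for x in(32,-32):print("pin",x,(project(c,p+R@[x,0,34.8])-[190,140])*4)
E
```

```text
15.95 [558.9  94.6 142.8] F [-0.1 -0.4 -1.4] M [ 0.064 -0.146  0.006] head 166.38 q6 -78.8 13.4
pin 32 [[260.50438801 263.99314494]]
pin -32 [[222.02378534 217.20330547]]
```

View pics/back.png

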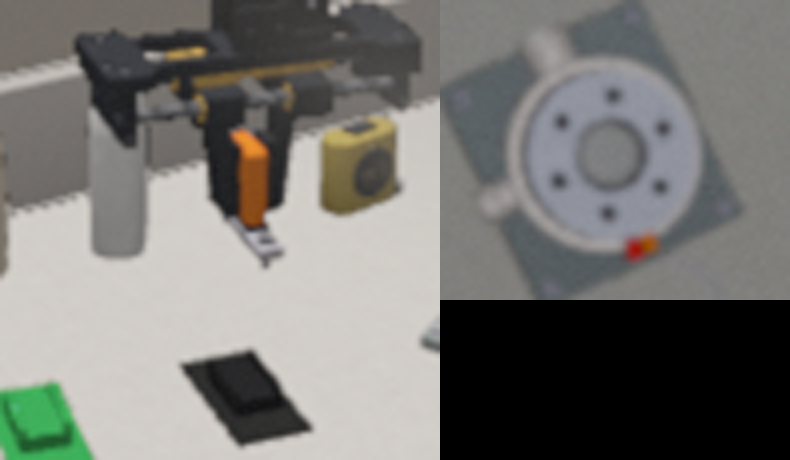

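The tab is against the red stop (right panel, about (640,247)). The spanner hangs level and aligned above the rest, so I'll lower it.

Emit:
play_rows:
  deltas:
    - {"travel": [0, 0.0003, -0.015], "delta_rot": [0, 0, 0], "claw": -1}
    - {"travel": [0, 0, -0.02], "delta_rot": [0, 0, 0], "claw": -1}
    - {"travel": [0, 0, -0.02], "delta_rot": [0, 0, 0], "claw": -1}
    - {"travel": [0, 0, -0.018], "delta_rot": [0, 0, 0], "claw": -1}
    - {"travel": [0, 0, -0.01], "delta_rot": [0, 0, 0], "claw": -1}
    - {"travel": [0, 0, -0.005], "delta_rot": [0, 0, 0], "claw": -1}
    - {"travel": [0, 0, 0], "delta_rot": [0, 0, 0], "claw": -1}
    - {"travel": [0, 0, 0], "delta_rot": [0, 0, 0], "claw": -1}
    - {"travel": [0, 0, 0], "delta_rot": [0, 0, 0], "claw": -1}
    - {"travel": [0, 0, 0], "delta_rot": [0, 0, 0], "claw": -1}

```text
t: 16.88
ee_pos: [559.8, 95.3, 55.9]
orientation: [[-0.972, 0.235, 0.002], [0.235, 0.972, -0.0], [-0.002, 0.0, -1.0]]
wrist_force: [-0.4, 0.0, -1.8]
opening: 14.0
gripper_force: 58.0
```

Emit:
play_rows:
  deltas:
    - {"travel": [0, 0, -0.003], "delta_rot": [0, 0, 0], "claw": -1}
    - {"travel": [0, 0, -0.003], "delta_rot": [0, 0, 0], "claw": -1}
    - {"travel": [0, 0, -0.003], "delta_rot": [0, 0, 0], "claw": -1}
    - {"travel": [0, 0, 0], "delta_rot": [0, 0, 0], "claw": -1}
    - {"travel": [0, 0, 0], "delta_rot": [0, 0, 0], "claw": -1}

```text
t: 17.3
ee_pos: [558.5, 95.3, 45.3]
orientation: [[-0.972, 0.235, -0.001], [0.235, 0.972, 0.0], [0.001, -0.0, -1.0]]
wrist_force: [-0.2, 0.5, -1.3]
opening: 13.2
gripper_force: 58.0
```

Emit:
play_rows:
  deltas:
    - {"travel": [0, 0, -0.001], "delta_rot": [0, 0, 0], "claw": -1}
    - {"travel": [0, 0, -0.001], "delta_rot": [0, 0, 0], "claw": -1}
    - {"travel": [0, 0, 0], "delta_rot": [0, 0, 0], "claw": -1}
    - {"travel": [0, 0, 0], "delta_rot": [0, 0, 0], "claw": -1}

```text
t: 17.63
ee_pos: [558.8, 95.3, 43.7]
orientation: [[-0.972, 0.235, -0.0], [0.235, 0.972, 0.0], [0.0, -0.0, -1.0]]
wrist_force: [0.4, -0.3, -1.7]
opening: 13.6
gripper_force: 58.0
```

Emit:
play_rows:
  deltas:
    - {"travel": [0, 0, -0.001], "delta_rot": [0, 0, 0], "claw": -1}
    - {"travel": [0, 0, 0], "delta_rot": [0, 0, 0], "claw": -1}
    - {"travel": [0, 0, 0], "delta_rot": [0, 0, 0], "claw": -1}

```text
t: 17.88
ee_pos: [558.8, 95.3, 42.7]
orientation: [[-0.972, 0.235, -0.0], [0.235, 0.972, -0.0], [0.0, -0.0, -1.0]]
wrist_force: [-0.6, -0.7, -1.4]
opening: 13.4
gripper_force: 58.0
```

Emit:
play_rows:
  deltas:
    - {"travel": [0, 0, -0.001], "delta_rot": [0, 0, 0], "claw": -1}
    - {"travel": [0, 0, 0], "delta_rot": [0, 0, 0], "claw": -1}
    - {"travel": [0, 0, 0], "delta_rot": [0, 0, 0], "claw": -1}

```text
t: 18.13
ee_pos: [559.0, 95.3, 41.8]
orientation: [[-0.972, 0.235, 0.0], [0.235, 0.972, 0.0], [-0.0, 0.0, -1.0]]
wrist_force: [0.1, -0.0, -0.4]
opening: 13.3
gripper_force: 58.0
```

Contact is starting (the weight is coming off the wrist). I'll open gently and rise.

Emit:
play_rows:
  deltas:
    - {"travel": [0, 0, 0], "delta_rot": [0, 0, 0], "claw": -0.6}
    - {"travel": [0, 0, 0], "delta_rot": [0, 0, 0], "claw": -0.4}
    - {"travel": [0, 0, 0], "delta_rot": [0, 0, 0], "claw": -0.2}
    - {"travel": [0, 0, 0], "delta_rot": [0, 0, 0], "claw": 0}
    - {"travel": [0, 0, 0], "delta_rot": [0, 0, 0], "claw": 0.1}
    - {"travel": [0, 0, 0], "delta_rot": [0, 0, 0], "claw": 0.1}
    - {"travel": [0, 0, 0], "delta_rot": [0, 0, 0], "claw": 0.1}

```text
t: 18.72
ee_pos: [558.8, 95.3, 41.7]
orientation: [[-0.972, 0.235, 0.0], [0.235, 0.972, -0.0], [-0.0, 0.0, -1.0]]
wrist_force: [0.2, -0.8, -0.4]
opening: 48.4
gripper_force: 0.0
```

Emit:
play_rows:
  deltas:
    - {"travel": [0, 0, 0.01], "delta_rot": [0, 0, 0], "claw": 0.1}
    - {"travel": [0, 0, 0.02], "delta_rot": [0, 0, 0], "claw": 0.1}
    - {"travel": [0, 0, 0.03], "delta_rot": [0, 0, 0], "claw": 0.1}
    - {"travel": [0, 0, 0.04], "delta_rot": [0, 0, 0], "claw": 0.1}
    - {"travel": [0, 0, 0.04], "delta_rot": [0, 0, 0], "claw": 0.1}
    - {"travel": [0, -0.02, 0.02], "delta_rot": [0, 0, 0], "claw": 0.1}
    - {"travel": [0, -0.04, 0], "delta_rot": [0, 0, 0], "claw": 0.1}
    - {"travel": [0, -0.04, 0], "delta_rot": [0, 0, 0], "claw": 0.1}
    - {"travel": [0, -0.04, 0], "delta_rot": [0, 0, 0], "claw": 0.1}
    - {"travel": [0, -0.04, 0], "delta_rot": [0, 0, 0], "claw": 0.1}

```text
t: 19.55
ee_pos: [558.7, -86.2, 203.0]
orientation: [[-0.972, 0.234, 0.001], [0.234, 0.972, -0.001], [-0.002, -0.0, -1.0]]
wrist_force: [0.1, 0.7, 0.6]
opening: 48.9
gripper_force: 0.0
```

Emit:
play_rows:
  deltas:
    - {"travel": [-0.03, -0.02, 0], "delta_rot": [0, 0, 0], "claw": 0.1}
    - {"travel": [-0.03, 0, 0], "delta_rot": [0, 0, 0], "claw": 0.1}
    - {"travel": [0, 0, 0], "delta_rot": [0, 0, 0], "claw": 0.1}
    - {"travel": [0, 0, 0], "delta_rot": [0, 0, 0], "claw": 0.1}
    - {"travel": [0, 0, 0], "delta_rot": [0, 0, 0], "claw": 0.1}
    - {"travel": [0, 0, 0], "delta_rot": [0, 0, 0], "claw": 0.1}

```text
t: 20.05
ee_pos: [500.0, -104.6, 202.6]
orientation: [[-0.972, 0.234, 0.002], [0.234, 0.972, -0.001], [-0.002, -0.0, -1.0]]
wrist_force: [-0.7, 0.0, 0.1]
opening: 48.4
gripper_force: 0.0
```

```bash
python3 st.py
python3 - <<'E'
from h import *
c=cam("scene");s=cam("top")
a=cv2.resize(c["img"][190:255,215:295],None,fx=5,fy=5,interpolation=cv2.INTER_CUBIC)
b=cv2.resize(s["img"][190:240,220:270],None,fx=6,fy=6,interpolation=cv2.INTER_CUBIC)
o=np.zeros((325,700,3),np.uint8);o[:,:400]=a;o[:300,400:]=b
cv2.imwrite("pics/end.png",o[:,:,::-1])
h=cv2.cvtColor(s["img"],cv2.COLOR_RGB2HSV);m=cv2.inRange(h,(5,150,90),(20,255,255));k=np.zeros_like(m);k[190:240,225:265]=1
p=np.argwhere(m*k)[:,::-1];print(len(p),p.mean(0),on_plane(s,p.mean(0),74),"top depth",np.percentile(cloud(s)[p[:,1],p[:,0],2],[50,90]))
E
```

```text
20.05 [ 500.  -104.6  202.6] F [-0.7  0.   0.1] M [ 0.044 -0.102 -0.013] head 166.48 q6 -101.6 48.4
72 [242.95833333 214.        ] [[559.04772243  95.5383242   74.        ]] top depth [73.46946348 76.2896341 ]
```

View pics/end.png

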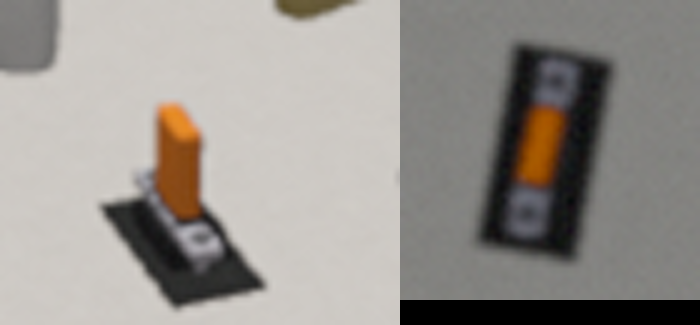

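The spanner lies upright in its rest, centred, with the blade at (559.0, 95.5) and its top at 74 mm, as it was at the start. I'm handing in.

```bash
python3 -c "
from bench import env
print(env.hand_in())"
```

```text
the job is handed in; nothing more can be done
None
```

The ring is tightened until the orange tab met the red stop, the spanner is back on its rubber rest as it lay, and the job is handed in; the moment peaked at about 0.88 N m at the stop (above the 0.35–0.6 aimed for, roughly 27 N of pin force against the 40 N limit), and no verdict was shown.

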